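# Seat the vial stoppers in the lever press and hold the block up level

### The job

The three vials in the block under the lever press have their stoppers only half in: pull the sprung lever down by its handle until all three stoppers are fully home, then ease it slowly back up to its rest without letting it fly. Then lift the vial block straight up out of the nest and keep holding it in the air, level and still, at least 10 cm above the nest, so that the seals can be inspected; finish while holding it and leave the other things on the bench where they are.

Things in the scene. Friction and masses are not known exactly. Their poses are not given: they have to be found in the camera images.
- stoppering_press: Grey bench press, fixed but standing elsewhere and turned a little each time. Base plate 195 x 96 mm, reaching from x = -65 to 130 mm, top face 16 mm above the bench. Origin on the bench under the middle of the nest that holds the vial block; x points from the nest back to the lever's hinge, y left, z up.
- lever_hinge (a point): Middle of the lever's hinge axis, which lies along the press's y: 78 mm behind the nest's middle (press +x), 59 mm above the bench. Axes as the press.
- press_lever (a joint): Lever angle, rad: 0 at rest (sprung against its stop), grows as the handle is pulled forward and down; the platen meets the first stopper at about 1.64, and all are home at 1.75, where it stops hard. The spring pulls at the handle with about 2 N at rest, 6 N when pressed; the stoppers add about 6 N. Let go, it flies back.
- vial_block: Aluminium block 76 (its x) x 36 (its y, the width to grip) x 26 mm high, about 0.25 kg, loose in the nest, its x along the press's x. Origin and centre of mass in its middle, the origin at its underside, z up. Three 16 mm glass vials are fixed in it at x = -24, 0, 24 mm; their lips are 40 mm above the underside.
- stopper_1 (a joint): How far the dark rubber stopper of the vial at block x = -24 mm (nearest the robot) is pushed in, m: about 0 when half in, 0.006 fully home. It slides at about 4 N and stays where left. Its top (12.6 mm wide) is 43 mm above the block's underside when home, up to 49 mm before.
- stopper_2 (a joint): The same for the middle vial.
- stopper_3 (a joint): The same for the vial at block x = +24 mm (nearest the hinge).
- capped_vial: Bystander: small glass vial with a screw cap, 23 mm wide, 50 mm high, standing beside the press. Origin under its centre.
- tape_roll: Bystander: roll of black tape, 62 mm wide, 19 mm high, lying flat beside the press.
- tweezers: Bystander: steel forceps, 122 mm long, 8 mm high, lying beside the press.
- marker: Bystander: marker pen, 135 mm long, 16 mm high, lying beside the press.
- nest (a point): Middle of the nest floor, 16 mm above the bench, axes as the press. Corner locators 7 mm high hold the block with 1.5 mm play; beside the block's long sides the middle 60 mm is open for the fingers.
- lever_handle (a point): Middle of the black handle sleeve (18 mm thick, 64 mm long along the press's y, turning freely on its pin) that sticks out to the right of the lever's end: 43 mm right (press -y) of the hinge's middle. At rest, lever up and leaning back, it is 57 mm behind (press +x) and 147 mm above the hinge; pressed home 155 mm in front and 30 mm above it. Axes are the lever's.

How it is judged:
On the way, in this order (a step that is already met when the one before it is completed fails the run):
1. the lever is pulled down and all three stoppers are home (value of joint press_lever above 1.7 rad and value of joint each of stopper_1, stopper_2, stopper_3 above 0.0048 m), for 0.2 s.
2. the lever is back at its rest, the block still standing in the nest (value of joint press_lever below 0.12 rad and height (world z) of vial_block below 0.025 m), for 0.2 s.
At the end, for the whole second after the job is handed in: The fingers hold the vial block in the air, its underside more than 110 mm above the bench (94 mm above the nest), level within 0.08 rad, slower than 20 mm/s and 0.15 rad/s, not touching the press; all three stoppers are within 1.2 mm of home and the lever is within 0.12 rad of its rest (height (world z) of vial_block above 0.11 m and angle between vial_block's own z axis and vertical below 0.08 rad and linear speed of vial_block below 0.02 m/s and angular speed of vial_block below 0.15 rad/s and contact force between the fingers and vial_block above 2 N and contact force between vial_block and stoppering_press below 0.05 N and value of joint press_lever below 0.12 rad and value of joint each of stopper_1, stopper_2, stopper_3 above 0.0048 m); the arm keeps its last pose, push and grip.
It fails at once if the lever was let fly back (faster than 2 rad/s, 0.3 m/s at the handle) (velocity of joint press_lever below -2 rad/s).
It fails at once if the vial block was tipped by more than 0.35 rad (angle between vial_block's own z axis and vertical above 0.35 rad).
It fails at once if a bystander was pushed more than 30 mm (distance of any of capped_vial, tape_roll, tweezers, marker from where it was at the start of the episode above 0.03 m).
It also fails if it takes over 67 s, if anything falls off the work surface, if the arm or the gripper's body presses on something with over 40 N, if the wrist force passes 120 N, or if a joint passes its speed limit or range.

### The arm

A 6-joint arm with a two-finger parallel gripper is mounted at the origin on a cart in front of the work surface, level with it; the furniture and walls round the work are solid. World frame = base frame: x ahead of the robot, y to its left, z up, the work surface at z = 0. Lengths are in m, angles in rad, forces in N, time in s.
With the tool pointing down it reaches from about 0.3 to 0.775 m from the base axis. Payload 14.6 kg.
Tool frame: the origin (TCP) lies at the very end of the fingers, on their centre line; the grasp point (between the pads) lies 19 mm behind it; z points along the fingers, y is the line along which they close (so a half turn about z gives the same grasp; the last joint's range is limited). The gripper opens to 94 mm and grips with 3 to 60 N. Pads are 16 mm wide; open, the fingers measure 119 mm over their backs; the gripper's body (75 mm by 177 mm) begins 78 mm behind the grasp point.
Start: joints at [-1.329, 0.3, 1.521, -0, 1.321, -0.067], TCP at [0.167, -0.524, 0.205] pointing down, gripper open.
Joint ranges: [-3.03, 3.03], [-0.79, 2.21], [0.23, 2.52], [-1.04, 4.18], [0, 3.07], [-2.55, 2.55]. Speed limits (rad/s): [2.22, 2.22, 2.57, 3.14, 3.14, 3.14].

### API

Orientations are given as [roll, pitch, yaw] about the fixed x, y, z axes, in that order (R = Rz(yaw) Ry(pitch) Rx(roll)).
In Python, from station import ctrl, cams gives the robot as it stands. The module is installed in compiled form; this text tells all that it offers.
- The arm moves only by the tool arm_command, never from a script. Its argument "plan" is a list that holds one entry, the list of rows, each a list of 7 numbers: the shift along the tool's x, y, z in mm, then the turn, a rotation vector about the tool's x, y, z in rad, then the closure, from -1 (fully open) to 1 (shut). A call has 1 to 12 rows; each row is the pose to reach, as a shift and turn from the pose commanded when the call began, along the tool's axes at that moment; what a row does not reach only later rows make up. A row lasts 1/10 s, in which the tool goes at most 50 mm and 8.59 degrees, less where a joint would pass 70% of its speed; a pose out of reach is approached as far as the arm can. A call with a gripper value outside its range is refused whole. The fingers move at their own pace and stop on an object; "squeeze" is the grip in N (left out, the last holds). Time passes only in rows, so rows that repeat a pose let the fingers close. It gives the time, the measured TCP pose, the force, the opening and the grip force at its end, in the units of the state.
- ctrl.get_obs(): the state, without advancing time (a new reading comes with each control period).
- cams.camera(name): name is "side" or "top"; returns (picture, depth): 480x640x3 uint8, blue, green, red; 480x640 float32, m along the optical axis (not along the pixel's ray), 0 where there is no reading.
- cams.camera_info(name): a dict with "fx", "fy", "cx", "cy" (pixels), "dist_coeffs" ([k1, k2, p1, p2, k3] as OpenCV has them; the pictures are not rectified), "world_to_cam" (4x4, takes a point from world to camera coordinates). Camera axes: x right, y down, z forward; pixel columns grow to the right and rows downward; lengths in m; the calibration is good to about 2 mm. A picture is of the moment at which its call begins. camera_info takes no time and is no camera call.
- ctrl.hand_in(): hands the job in; it is judged then, once.
The state is a dict: "time_s": time; "qpos": joint angles; "joint_vel": joint speeds; "tau": joint torques, N m; "ee_pos": TCP position; "eef_rot": TCP orientation; "force": force on the tool from outside, world axes, zero at the start; "moment": the same for the moment, N m; "grip_width": finger opening in m; "grip_force": force on a finger pad.
Only numpy, scipy, OpenCV 4.12 (cv2) and the standard library are available. Lean on these libraries where they do the work, as an engineer would, in place of code of your own. Each camera call takes 0.05 s, during which the arm holds its last target. There are 200 camera calls.

## Working session

There is one attempt and no reset: what is moved stays moved. The work goes in short steps, Python scripts to look and compute and a tool call to move; the robot and the scene stay as the last step left them, time stands still between calls to the robot, and variables do not carry over. Pictures are saved under pics/ and viewed, at most 10 in all, crops included, and the job is handed in when it is done.

Besides the shell and the picture viewer there is one more tool, called after "Emit:" by a JSON object that holds its "name" and its "arguments". arm_command: Moves the arm, as the interface text tells. Its arguments: {"type":"object","properties":{"plan":{"type":"array"},"squeeze":{"type":"number"}},"required":["plan"]}

```bash
mkdir -p pics
python3 - <<'E'
from station import ctrl,cams
import cv2,numpy as np
o=ctrl.get_obs();print(o)
for n in("top","side"):
    p,d=cams.camera(n);cv2.imwrite(f"pics/{n}0.png",p);np.save(f"{n}0.npy",d)
    i=cams.camera_info(n);print(n,i)
E
```

```text
{'time_s': 0.0, 'qpos': array([-1.32860007e+00,  3.00464846e-01,  1.52161097e+00, -2.41903032e-05,
        1.32071230e+00, -6.65772326e-02]), 'joint_vel': array([-0.00064282, -0.000887  , -0.00108815, -0.00104976,  0.00034033,
       -0.00021829]), 'tau': array([-1.37742762e-03, -5.31807840e+01, -3.52734876e+01,  7.07960827e-02,
        2.44811102e-02, -9.80494201e-05]), 'ee_pos': array([ 0.16707562, -0.52371604,  0.20487712]), 'eef_rot': array([-3.14039827e+00, -5.61536658e-05,  3.08779454e-01]), 'force': array([-0.43074446,  1.15449826, -0.27196087]), 'moment': array([ 0.00138923,  0.05619647, -0.00405751]), 'grip_force': 0.0, 'grip_width': 0.09432398175778668}
top {'fx': 597.572782192417, 'fy': 597.572782192417, 'cx': 321.3332086301122, 'cy': 240.98901819235223, 'dist_coeffs': array([-0.02600648,  0.        ,  0.        ,  0.        ,  0.        ]), 'world_to_cam': array([[ 0.01210666, -0.99977734, -0.01728294,  0.03250774],
       [-0.9918848 , -0.00981981, -0.12676004,  0.60196334],
       [ 0.1265621 ,  0.01867733, -0.99178283,  1.15323508],
       [ 0.        ,  0.        ,  0.        ,  1.        ]])}
side {'fx': 589.8155615375019, 'fy': 589.8155615375019, 'cx': 325.20431609471075, 'cy': 243.2726478094015, 'dist_coeffs': array([-0.05676349,  0.        ,  0.        ,  0.        ,  0.        ]), 'world_to_cam': array([[ 0.87913157, -0.47653127, -0.00675496, -0.50148211],
       [-0.29566318, -0.53422991, -0.79194804,  0.30749668],
       [ 0.3737793 ,  0.69822372, -0.61055113,  0.81547998],
       [ 0.        ,  0.        ,  0.        ,  1.        ]])}
```

View pics/top0.png

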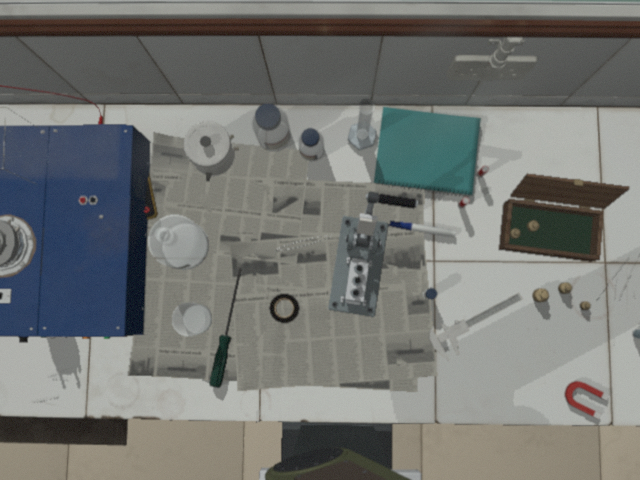

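View pics/side0.png

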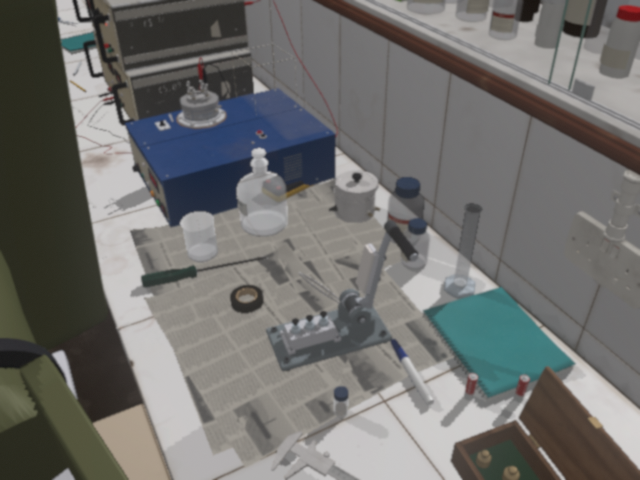

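Top: press about (358,265), stoppers (357,268/281/293), handle (395,200), marker (425,228), capped vial (431,294), tape (284,308), tweezers about (297,243). Side: lever up, handle at (400,240).

```bash
cat > h.py <<'E'
import cv2,numpy as np
from station import ctrl,cams
def K(i): return np.array([[i["fx"],0,i["cx"]],[0,i["fy"],i["cy"]],[0,0,1]])
def ray(n,uv):
    i=cams.camera_info(n);T=i["world_to_cam"];R=T[:3,:3]
    q=cv2.undistortPoints(np.float64(uv).reshape(-1,1,2),K(i),i["dist_coeffs"])[:,0]
    return -R.T@T[:3,3],np.c_[q,np.ones(len(q))]@R
def plane(n,uv,z):
    c,d=ray(n,uv);return c+d*((z-c[2])/d[:,2])[:,None]
def cloud(n,D):
    v,u=np.mgrid[:480,:640];c,d=ray(n,np.c_[u.ravel(),v.ravel()])
    P=c+d*D.ravel()[:,None];P[D.ravel()==0]=np.nan
    return P.reshape(480,640,3)
def tri(a,b):
    A=np.zeros((3,3));r=np.zeros(3)
    for n,uv in(("top",a),("side",b)):
        c,d=ray(n,uv);d=d[0]/np.linalg.norm(d[0]);M=np.eye(3)-np.outer(d,d);A+=M;r+=M@c
    return np.linalg.solve(A,r)
def proj(n,P):
    i=cams.camera_info(n);T=i["world_to_cam"]
    return cv2.projectPoints(np.float64(P).reshape(-1,1,3),cv2.Rodrigues(T[:3,:3])[0],T[:3,3],K(i),i["dist_coeffs"])[0][:,0]
E
python3 - <<'E'
from h import *
D=np.load("top0.npy");P=cloud("top",D);Z=P[...,2]
print("bench z",np.nanmedian(Z[250:330,200:320]))
m=((Z>.010)&(Z<.023)).astype(np.uint8);m[:205]=0;m[325:]=0;m[:,:322]=0;m[:,395:]=0
n,l,s,c=cv2.connectedComponentsWithStats(m);k=1+s[1:,4].argmax();print(s[k],c[k])
cn=max(cv2.findContours((l==k).astype(np.uint8),0,2)[0],key=cv2.contourArea)
r=cv2.minAreaRect(cn);b=cv2.boxPoints(r);print(b);W=plane("top",b,.016);print(W.round(4))
print([np.linalg.norm(W[i]-W[i-1]).round(4) for i in range(4)])
# handle: high points
img=cv2.imread("pics/top0.png");im2=cv2.imread("pics/side0.png")
for n,I,(x0,y0,x1,y1) in(("top",img,(365,188,425,215)),("side",im2,(380,215,420,262))):
    g=I[y0:y1,x0:x1].max(2);mm=(g<55).astype(np.uint8)
    nn,ll,ss,cc=cv2.connectedComponentsWithStats(mm);k=1+ss[1:,4].argmax();print(n,ss[k],cc[k]+[x0,y0])
PP=P[188:215,365:425].reshape(-1,3);q=PP[PP[:,2]>.18];print(q.mean(0),q.min(0),q.max(0))
big=cv2.resize(img[180:325,310:450],None,fx=5,fy=4.1);big=cv2.resize(img[180:325,310:450],None,fx=4,fy=4,interpolation=2)
for p in b: cv2.circle(big,tuple(int(v) for v in ((p-[310,180])*4)),4,(0,0,255),1)
c2=cv2.resize(im2[215:375,255:445],None,fx=3,fy=3,interpolation=2)
big=cv2.copyMakeBorder(big,0,600-big.shape[0],0,0,0) if big.shape[0]<600 else big
cv2.imwrite("pics/c1.png",big);cv2.imwrite("pics/c2.png",c2)
E
```

```text
bench z 0.00254914890046809
[ 328  215   67  102 2890] [357.52733564 269.58581315]
[[327.04385 308.95767]
 [342.64383 211.75768]
 [394.93875 220.15067]
 [379.33878 317.35065]]
[[ 0.4673  0.0265  0.016 ]
 [ 0.6651 -0.0033  0.016 ]
 [ 0.6488 -0.11    0.016 ]
 [ 0.4518 -0.0782  0.016 ]]
[np.float64(0.1058), np.float64(0.2001), np.float64(0.1079), np.float64(0.1995)]
top [ 12   6  38  14 319] [396.19122257 200.62068966]
side [  9  13  25  29 267] [400.92509363 241.06367041]
[ 0.65039151 -0.08135109  0.21237655] [ 0.63727316 -0.127524    0.18019543] [ 0.66585855 -0.03992262  0.22173715]
```

View pics/c1.png

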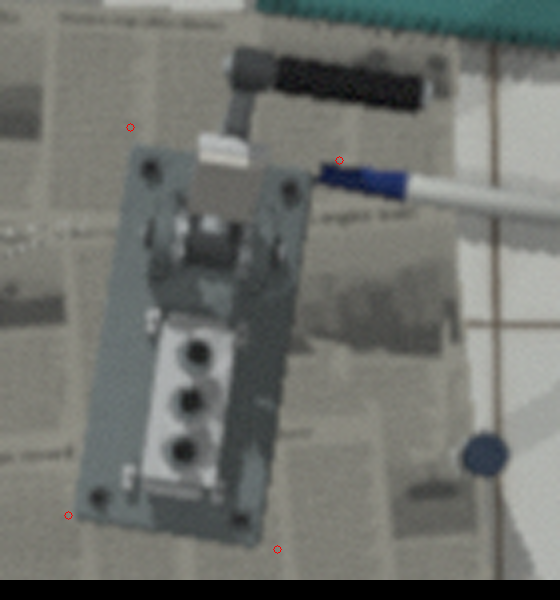

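View pics/c2.png

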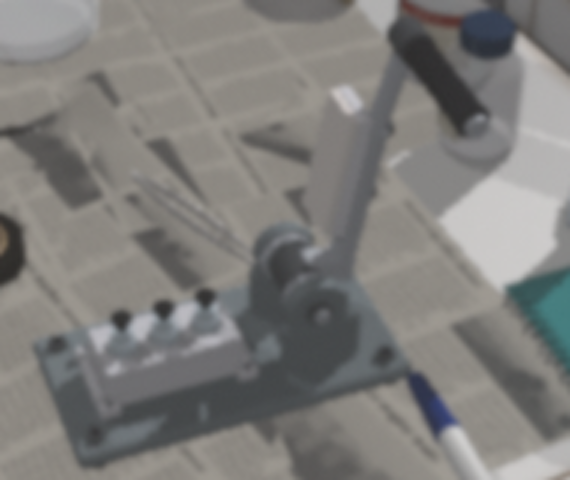

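Crop 1: plate corners at about (135,148), (313,172), (260,545), (78,520); stopper tops (199,353), (191,400), (183,452); handle sleeve (275–425, 70–92). Crop 2: stopper tops (122,320), (163,309), (206,297); handle from (405,35) to (475,122).

Run:
```python
from h import *
f=lambda a:(np.array(a,float)+.5)/4-.5+[310,180]
g=lambda a:(np.array(a,float)+.5)/3-.5+[255,215]
W=plane("top",f([[135,148],[313,172],[260,545],[78,520]]),.016)
print(W.round(4),[np.linalg.norm(W[i]-W[i-1]).round(4) for i in range(4)])
c=W[:,:2].mean(0);ax=(W[0]+W[1]-W[2]-W[3])[:2];ay=(W[0]+W[3]-W[1]-W[2])[:2]
print("yaw",np.arctan2(ax[1],ax[0]),np.arctan2(-ay[0],ay[1]))
S=[tri(f(a),g(b)) for a,b in zip([[199,353],[191,400],[183,452]],[[206,297],[163,309],[122,320]])]
print("stoppers tri",np.round(S,4));St=plane("top",f([[199,353],[191,400],[183,452]]),.065);print(St.round(4))
v=St[0]-St[2];yaw2=np.arctan2(v[1],v[0]);print("yaw stoppers",yaw2)
Ha=tri(f([275,76]),g([415,48]));Hb=tri(f([425,90]),g([475,122]));print("handle ends",Ha,Hb)
Ha=plane("top",f([[277,75],[424,92]]),.206);print(Ha, np.linalg.norm(Ha[0]-Ha[1]))
yaw=np.arctan2(ax[1],ax[0]);
for y in (yaw,yaw2):
    R=np.array([[np.cos(y),-np.sin(y)],[np.sin(y),np.cos(y)]])
    o=c-R@[32.5e-3,0];print("origin",o,"nest handle",o+R@[.135,-.043],"pressed",o+R@[-.077,-.043])
print(plane("top",f([[485,455]]),.05), plane("top",f([[320,172],[405,185]]),.012))
```

```text
[[ 0.6551 -0.0048  0.016 ]
 [ 0.6435 -0.0956  0.016 ]
 [ 0.4546 -0.0688  0.016 ]
 [ 0.466   0.0223  0.016 ]] [np.float64(0.191), np.float64(0.0914), np.float64(0.1908), np.float64(0.0918)]
yaw -0.14163593098523228 -0.1253613204745698
stoppers tri [[ 0.5472 -0.036   0.064 ]
 [ 0.5238 -0.032   0.0628]
 [ 0.4997 -0.0287  0.063 ]]
[[ 0.5464 -0.0357  0.065 ]
 [ 0.5236 -0.0319  0.065 ]
 [ 0.4985 -0.0282  0.065 ]]
yaw stoppers -0.15528945272154857
handle ends [ 0.65459279 -0.06150219  0.20930392] [ 0.64792001 -0.12523064  0.20928468]
[[ 0.65531023 -0.06241858  0.206     ]
 [ 0.64843585 -0.12566465  0.206     ]] 0.06361856883304004
origin [ 0.52262061 -0.03214767] nest handle [ 0.65019876 -0.09377407] pressed [ 0.44032165 -0.06384755]
origin [ 0.52268624 -0.03170882] nest handle [ 0.64941112 -0.09507131] pressed [ 0.43996216 -0.0622821 ]
[[ 0.49929197 -0.17587281  0.05      ]] [[ 0.64418347 -0.09951255  0.012     ]
 [ 0.63788135 -0.14283633  0.012     ]]
```

Run:
```python
from h import *
for n in("top","side"):
    P=cloud(n,np.load(f"{n}0.npy")).reshape(-1,3);P=P[~np.isnan(P[:,0])]
    for x in np.arange(.4,.86,.04):
        print(n,round(x,2),[ (lambda q: int(1000*np.percentile(q,99)) if len(q)>5 else None)(P[(abs(P[:,0]-x)<.02)&(abs(P[:,1]-y)<.02)][:,2]) for y in np.arange(-.24,.13,.04)])
```

```text
top 0.4 [11, 10, 6, 7, 7, 8, 7, 7, 7, 8]
top 0.44 [12, 10, 7, 7, 15, 17, 7, 6, 21, 23]
top 0.48 [7, 52, 53, 7, 22, 67, 44, 19, 22, 23]
top 0.52 [6, 51, 53, 8, 21, 67, 45, 7, 7, 7]
top 0.56 [6, 5, 7, 7, 35, 67, 43, 7, 8, 7]
top 0.6 [6, 7, 6, 7, 80, 164, 78, 10, 10, 11]
top 0.64 [15, 19, 19, 217, 218, 219, 50, 7, 7, 8]
top 0.68 [52, 6, 6, 7, 212, 216, 6, 7, 8, 7]
top 0.72 [18, 17, 18, 16, 16, 6, 6, 7, 8, 9]
top 0.76 [18, 18, 17, 18, 17, 5, 5, 72, 76, 8]
top 0.8 [17, 19, 18, 18, 18, 182, 12, 98, 99, 133]
top 0.84 [19, 18, 17, 18, 17, 183, 15, 5, 14, 134]
side 0.4 [8, 8, 4, 4, 4, 4, 4, 4, 3, 5]
side 0.44 [10, 8, 3, 4, 15, 16, 4, 4, 19, 19]
side 0.48 [3, 50, 51, 4, 21, 64, 43, 15, 19, 20]
side 0.52 [3, 51, 51, 4, 17, 65, 43, 3, 3, 4]
side 0.56 [3, 2, 4, 4, 25, 64, 43, 4, 4, 4]
side 0.6 [8, 9, 4, 4, 135, 158, 76, 8, 8, 9]
side 0.64 [15, 17, 18, 215, 216, 215, None, 3, 3, 4]
side 0.68 [50, 2, 4, 4, 212, 216, 3, 4, 4, 5]
side 0.72 [14, 15, 15, 15, 14, 3, 4, 4, 5, 6]
side 0.76 [15, 15, 15, 15, 14, 2, 2, 67, 70, 4]
side 0.8 [15, 15, 15, 15, 14, 179, 10, 95, 96, 130]
side 0.84 [15, 15, 15, 15, 14, 181, 12, 71, 2, 132]
```

Emit:
{"name": "arm_command", "arguments": {"plan": [[[100,-44,-40,0,0,-0.15,0],[200,-88,-60,0,0,-0.3,0],[300,-132,-75,0,0,-0.45,0],[400,-176,-75,0,0,-0.6,0],[450,-198,-75,0,0,-0.75,0],[500,-220,-75,0,0,-0.9,0],[500,-220,-75,0,0,-1.05,0],[500,-220,-75,0,0,-1.127,0],[500,-220,-75,0,0,-1.127,0],[500,-220,-75,0,0,-1.127,0],[500,-220,-75,0,0,-1.127,0],[500,-220,-75,0,0,-1.127,0]]], "squeeze": 50}}

```text
time_s: 1.3
ee_pos: [0.5793, -0.1586, 0.2797]
eef_rot: [-3.141, -0.001, 1.44]
force: [-0.9, -0.2, -0.4]
grip_width: 0.0467
grip_force: 0.0
```

Emit:
{"name": "arm_command", "arguments": {"plan": [[[37,31,10,0,0,0,0],[74,63,20,0,0,0,0],[74,63,35,0,0,0,0],[74,63,55,0,0,0,0],[74,63,75,0,0,0,0],[74,63,92,0,0,0,0],[74,63,92,0,0,0,0]]]}}

```text
time_s: 2.0
ee_pos: [0.6478, -0.0979, 0.1856]
eef_rot: [-3.137, -0.0, 1.435]
force: [-0.3, 0.5, 0.0]
grip_width: 0.0469
grip_force: 0.0
```

Run:
```python
from h import *
p,d=cams.camera("side");cv2.imwrite("pics/s1.png",cv2.resize(p[140:340,290:490],None,fx=3,fy=3,interpolation=2))
o=ctrl.get_obs();print(o["time_s"],o["ee_pos"],o["qpos"],o["force"])
```

```text
2.05 [ 0.64842051 -0.09792575  0.1875845 ] [-2.05714467e-01  5.54454844e-01  1.20391582e+00 -3.89118214e-05
  1.38545666e+00 -7.03319150e-02] [-0.53408695 -0.0661957   0.48569713]
```

View pics/s1.png

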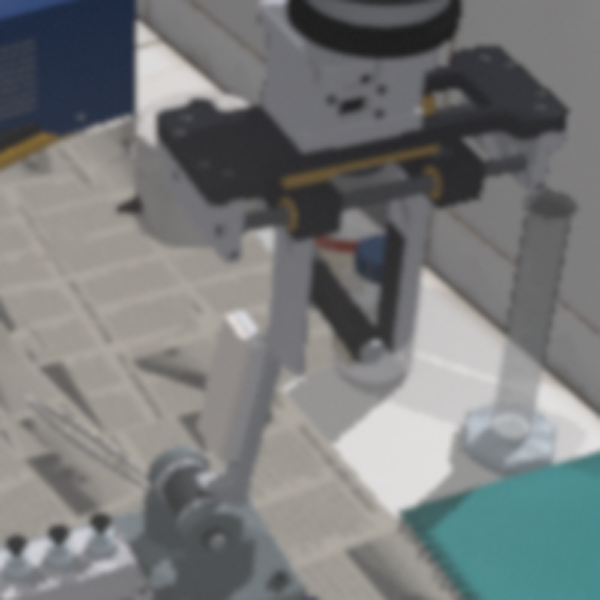

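The handle sleeve sits between the fingers at about (350,310). Closing.

Emit:
{"name": "arm_command", "arguments": {"plan": [[[2,2,0,0,0,0,0.5],[2,2,0,0,0,0,1],[2,2,0,0,0,0,1],[2,2,0,0,0,0,1],[2,2,0,0,0,0,1],[2,2,0,0,0,0,1],[2,2,0,0,0,0,1]]], "squeeze": 50}}

```text
time_s: 2.75
ee_pos: [0.6512, -0.0959, 0.1888]
eef_rot: [3.142, 0.0, 1.436]
force: [-4.7, 0.2, 3.6]
grip_width: 0.017
grip_force: 50.0
```

Run:
```python
import numpy as np
f=lambda t:157.7*np.array([np.cos(1.2009+t),-np.sin(1.2009+t)])
for a,b in((0,.84),(.84,1.64)):
    print([[0]+[float(v) for v in (f(t)-f(a)).round(1)]+[0,0,0,1] for t in np.linspace(a,b,13)[1:]])
for t in(1.68,1.72,1.75,1.77): print(t,(f(t)-f(1.64)).round(1))
```

```text
[[0, -10.4, -3.6, 0, 0, 0, 1], [0, -21.1, -6.5, 0, 0, 0, 1], [0, -31.9, -8.7, 0, 0, 0, 1], [0, -42.9, -10.0, 0, 0, 0, 1], [0, -53.9, -10.6, 0, 0, 0, 1], [0, -64.9, -10.5, 0, 0, 0, 1], [0, -75.9, -9.5, 0, 0, 0, 1], [0, -86.8, -7.8, 0, 0, 0, 1], [0, -97.6, -5.4, 0, 0, 0, 1], [0, -108.1, -2.2, 0, 0, 0, 1], [0, -118.4, 1.8, 0, 0, 0, 1], [0, -128.4, 6.4, 0, 0, 0, 1]]
[[0, -9.2, 5.1, 0, 0, 0, 1], [0, -18.1, 10.7, 0, 0, 0, 1], [0, -26.5, 17.0, 0, 0, 0, 1], [0, -34.5, 23.8, 0, 0, 0, 1], [0, -42.1, 31.1, 0, 0, 0, 1], [0, -49.1, 38.9, 0, 0, 0, 1], [0, -55.6, 47.2, 0, 0, 0, 1], [0, -61.6, 55.8, 0, 0, 0, 1], [0, -66.9, 64.9, 0, 0, 0, 1], [0, -71.6, 74.3, 0, 0, 0, 1], [0, -75.7, 84.0, 0, 0, 0, 1], [0, -79.2, 93.9, 0, 0, 0, 1]]
1.68 [-1.7  6.1]
1.72 [-3.3 12.2]
1.75 [-4.2 16.8]
1.77 [-4.8 19.9]
```

Emit:
{"name": "arm_command", "arguments": {"plan": [[[0,-10,-4,0,0,0,1],[0,-21,-6,0,0,0,1],[0,-32,-9,0,0,0,1],[0,-43,-10,0,0,0,1],[0,-54,-11,0,0,0,1],[0,-65,-10,0,0,0,1],[0,-76,-9,0,0,0,1],[0,-87,-8,0,0,0,1],[0,-98,-5,0,0,0,1],[0,-108,-2,0,0,0,1],[0,-118,2,0,0,0,1],[0,-128,6,0,0,0,1]]]}}

```text
time_s: 3.95
ee_pos: [0.5252, -0.0776, 0.1836]
eef_rot: [3.138, -0.002, 1.436]
force: [4.4, 9.1, 3.9]
grip_width: 0.0168
grip_force: 50.0
```

Emit:
{"name": "arm_command", "arguments": {"plan": [[[1,-9,5,0,0,0,1],[1,-18,11,0,0,0,1],[2,-26,17,0,0,0,1],[2,-34,24,0,0,0,1],[2,-42,31,0,0,0,1],[3,-49,39,0,0,0,1],[3,-56,47,0,0,0,1],[3,-62,56,0,0,0,1],[3,-67,65,0,0,0,1],[3,-72,74,0,0,0,1],[3,-76,84,0,0,0,1],[3,-79,92,0,0,0,1]]]}}

```text
time_s: 5.15
ee_pos: [0.4453, -0.0655, 0.0901]
eef_rot: [-3.139, 0.001, 1.436]
force: [-9.4, -5.9, 7.9]
grip_width: 0.0167
grip_force: 50.0
```

Emit:
{"name": "arm_command", "arguments": {"plan": [[[0,-1,3,0,0,0,1],[0,-3,6,0,0,0,1],[0,-4,9,0,0,0,1],[0,-5,12,0,0,0,1],[0,-5,15,0,0,0,1],[0,-5,17,0,0,0,1],[0,-5,18,0,0,0,1],[0,-5,18,0,0,0,1]]]}}

```text
time_s: 5.95
ee_pos: [0.4408, -0.0649, 0.0726]
eef_rot: [-3.14, 0.001, 1.436]
force: [-10.6, -4.9, 9.6]
grip_width: 0.0164
grip_force: 50.0
```

Emit:
{"name": "arm_command", "arguments": {"plan": [[[0,0,1,0,0,0,1],[0,0,2,0,0,0,1],[0,0,3,0,0,0,1],[0,0,3,0,0,0,1]]]}}

```text
time_s: 6.35
ee_pos: [0.4408, -0.0649, 0.0711]
eef_rot: [-3.14, 0.001, 1.436]
force: [-23.7, -3.4, 35.8]
grip_width: 0.0166
grip_force: 50.0
```

Emit:
{"name": "arm_command", "arguments": {"plan": [[[0,0,0,0,0,0,1],[0,0,0,0,0,0,1],[0,0,0,0,0,0,1],[0,0,-3,0,0,0,1],[0,1,-7,0,0,0,1],[0,2,-12,0,0,0,1],[0,4,-17,0,0,0,1],[0,5,-21,0,0,0,1]]]}}

```text
time_s: 7.15
ee_pos: [0.4455, -0.0656, 0.0905]
eef_rot: [-3.139, 0.001, 1.436]
force: [-11.5, -5.0, 7.1]
grip_width: 0.0167
grip_force: 50.0
```

Emit:
{"name": "arm_command", "arguments": {"plan": [[[0,3,-8,0,0,0,1],[0,7,-18,0,0,0,1],[0,12,-27,0,0,0,1],[0,17,-36,0,0,0,1],[0,23,-45,0,0,0,1],[0,30,-53,0,0,0,1],[0,37,-61,0,0,0,1],[-1,45,-68,0,0,0,1],[-1,53,-75,0,0,0,1],[-2,61,-81,0,0,0,1],[-2,70,-87,0,0,0,1],[-3,79,-92,0,0,0,1]]]}}

```text
time_s: 8.35
ee_pos: [0.5256, -0.0777, 0.1837]
eef_rot: [3.139, -0.002, 1.436]
force: [1.8, 12.4, 4.6]
grip_width: 0.017
grip_force: 50.0
```

Emit:
{"name": "arm_command", "arguments": {"plan": [[[0,10,-4,0,0,0,1],[0,20,-8,0,0,0,1],[0,30,-11,0,0,0,1],[0,41,-14,0,0,0,1],[0,52,-16,0,0,0,1],[0,63,-16,0,0,0,1],[0,74,-17,0,0,0,1],[0,85,-16,0,0,0,1],[0,96,-15,0,0,0,1],[0,107,-12,0,0,0,1],[0,118,-10,0,0,0,1],[0,126,-7,0,0,0,1]]]}}

```text
time_s: 9.55
ee_pos: [0.6502, -0.0957, 0.1892]
eef_rot: [3.141, 0.0, 1.436]
force: [2.1, -0.0, 1.0]
grip_width: 0.0169
grip_force: 50.0
```

Emit:
{"name": "arm_command", "arguments": {"plan": [[[0,2,1,0,0,0,1],[0,3,1,0,0,0,1],[0,4,1,0,0,0,1],[0,4,1,0,0,0,1]]]}}

```text
time_s: 9.95
ee_pos: [0.652, -0.096, 0.1885]
eef_rot: [-3.138, 0.0, 1.436]
force: [-12.3, 1.9, 5.6]
grip_width: 0.0169
grip_force: 50.0
```

Run:
```python
from h import *
p,d=cams.camera("side");cv2.imwrite("pics/s2.png",cv2.resize(p[200:360,260:430],None,fx=3.5,fy=3.5,interpolation=2))
p,d=cams.camera("top")
```

```text
(no output)
```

View pics/s2.png

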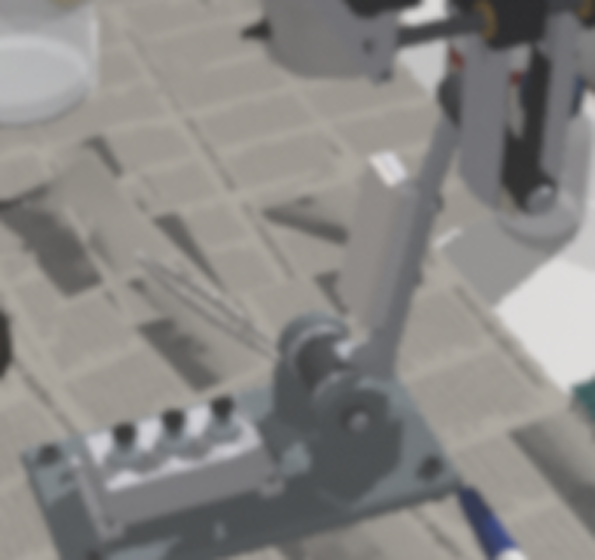

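Run:
```python
from h import *
a=cv2.imread("pics/side0.png");b,_=cams.camera("side")
for n,I in(("before",a),("after",b)):
    R=I[305:345,280:335].max(2);R=cv2.resize(R,None,fx=4,fy=4,interpolation=2)
    for th in(70,90):
        nn,l,s,c=cv2.connectedComponentsWithStats((R<th).astype(np.uint8))
        print(n,th,[(s[k].tolist(),c[k].round(1).tolist()) for k in range(1,nn) if s[k,4]>100])
R=np.array([[np.cos(.14),np.sin(.14)],[-np.sin(.14),np.cos(.14)]])
for z in(.065,.059): print(z,[((proj("side",[*(np.array([.5235,-.032])+R@[x,0]),z])[0]-[280,305])*4).round(1).tolist() for x in(-.024,0,.024)])
o=cv2.hconcat([cv2.resize(I[300:350,275:340],None,fx=6,fy=6,interpolation=2) for I in(a,b)]);cv2.imwrite("pics/cmp.png",o)
```

```text
before 70 [([164, 28, 20, 19, 256], [173.4, 36.0]), ([109, 44, 18, 18, 244], [117.6, 51.7]), ([52, 58, 19, 19, 250], [60.9, 65.8])]
before 90 [([132, 0, 25, 18, 218], [144.0, 7.9]), ([162, 25, 25, 25, 435], [173.6, 35.9]), ([106, 42, 24, 24, 413], [117.6, 51.8]), ([49, 55, 25, 26, 426], [61.0, 65.7]), ([145, 141, 75, 19, 841], [191.7, 152.6]), ([0, 144, 13, 16, 153], [4.9, 152.8])]
after 70 [([166, 38, 16, 16, 183], [173.5, 45.2]), ([110, 54, 16, 15, 188], [117.7, 60.4]), ([54, 69, 16, 15, 178], [61.5, 75.5])]
after 90 [([163, 35, 22, 24, 376], [173.8, 45.6]), ([108, 51, 20, 23, 365], [117.8, 60.9]), ([52, 66, 20, 22, 356], [61.7, 76.0]), ([157, 144, 63, 16, 589], [195.7, 153.8])]
0.065 [[58.5, 62.0], [115.1, 47.0], [171.1, 32.1]]
0.059 [[59.1, 72.7], [115.5, 57.6], [171.2, 42.7]]
```

View pics/cmp.png

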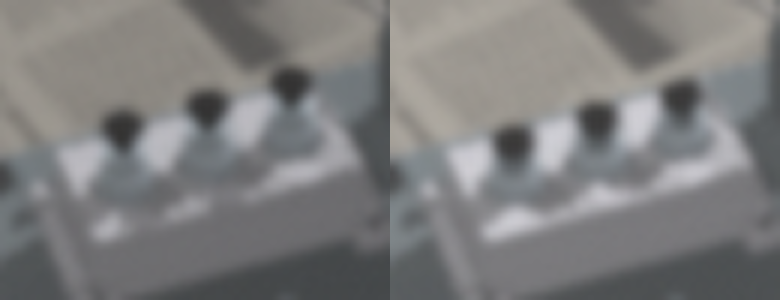

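Left before, right after: all three stoppers went down about 10/4 px (≈6 mm), so they're home. Release the handle and rise.

Emit:
{"name": "arm_command", "arguments": {"plan": [[[0,-1,0,0,0,0,1],[0,-2,0,0,0,0,1],[0,-2,0,0,0,0,0.5],[0,-2,0,0,0,0,0.2],[0,-2,0,0,0,0,0.2],[0,-2,-15,0,0,0,0.2],[0,-2,-35,0,0,0,0.2],[0,-2,-60,0,0,0,0.2],[0,-2,-90,0,0,0,0.2],[0,-2,-90,0,0,0,0.2]]]}}

```text
time_s: 11.1
ee_pos: [0.6523, -0.096, 0.2842]
eef_rot: [3.134, 0.0, 1.436]
force: [0.3, -0.1, 0.0]
grip_width: 0.0379
grip_force: 0.0
```

Emit:
{"name": "arm_command", "arguments": {"plan": [[[4,-13,0,0,0,0.14,-0.28],[8,-26,0,0,0,0.28,-0.28],[13,-39,0,0,0,0.42,-0.28],[17,-52,0,0,0,0.56,-0.28],[21,-65,0,0,0,0.7,-0.28],[25,-78,0,0,0,0.84,-0.28],[30,-91,0,0,0,0.98,-0.28],[34,-104,0,0,0,1.12,-0.28],[38,-117,0,0,0,1.27,-0.28],[43,-130,0,0,0,1.42,-0.28],[46,-137,0,0,0,1.57,-0.28],[46,-137,0,0,0,1.581,-0.28]]]}}

```text
time_s: 12.3
ee_pos: [0.5213, -0.0315, 0.279]
eef_rot: [-3.142, -0.001, -0.148]
force: [0.3, -0.2, -0.9]
grip_width: 0.0601
grip_force: 0.0
```

Emit:
{"name": "arm_command", "arguments": {"plan": [[[0,0,0,0,0,0,-0.28],[0,0,0,0,0,0,-0.28],[0,0,0,0,0,0,-0.28]]]}}

```text
time_s: 12.6
ee_pos: [0.5219, -0.0321, 0.2783]
eef_rot: [3.142, 0.0, -0.143]
force: [0.2, 0.6, -0.1]
grip_width: 0.0605
grip_force: 0.0
```

Run:
```python
from h import *
p,d=cams.camera("side");cv2.imwrite("pics/s3.png",p)
o=ctrl.get_obs();print(o["time_s"],o["ee_pos"],o["eef_rot"],o["qpos"],o["grip_width"])
```

```text
12.65 [ 0.52189114 -0.03201102  0.27825685] [ 3.14159099e+00  3.53861836e-04 -1.43759384e-01] [-1.31316559e-01  1.92501280e-01  1.48578397e+00  2.75630588e-06
  1.46366126e+00  1.58323886e+00] 0.05993380503996396
```

Emit:
{"name": "arm_command", "arguments": {"plan": [[[1,0,25,0,0,0,-0.28],[1,0,50,0,0,0,-0.28],[1,0,75,0,0,0,-0.28],[1,0,100,0,0,0,-0.28],[1,0,125,0,0,0,-0.28],[1,0,150,0,0,0,-0.28],[1,0,170,0,0,0,-0.28],[1,0,190,0,0,0,-0.28],[1,0,205,0,0,0,-0.28],[1,0,215,0,0,0,-0.28],[1,0,222,0,0,0,-0.28],[1,0,222,0,0,0,-0.28]]]}}

```text
time_s: 13.85
ee_pos: [0.5225, -0.032, 0.0559]
eef_rot: [3.142, 0.001, -0.145]
force: [0.1, -0.2, 0.7]
grip_width: 0.0603
grip_force: 0.0
```

Run:
```python
from h import *
p,d=cams.camera("side");cv2.imwrite("pics/s4.png",cv2.resize(p[180:380,220:440],None,fx=3,fy=3,interpolation=2))
```

```text
(no output)
```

View pics/s4.png

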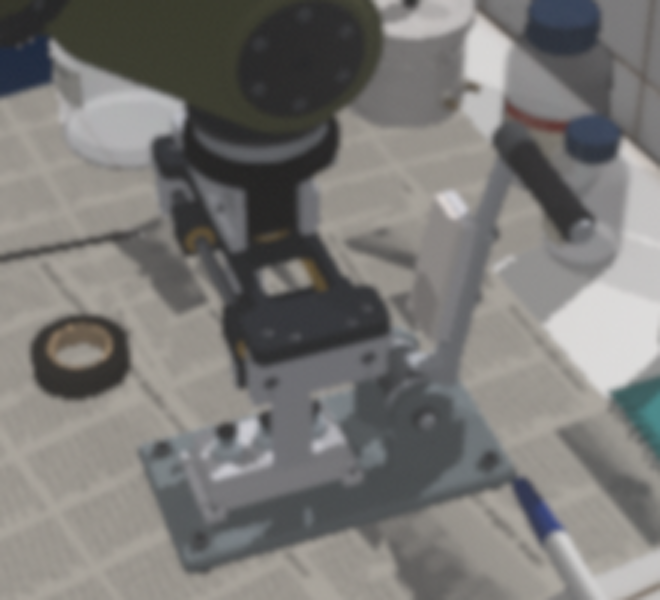

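Fingers straddle the block (near finger at (293,430)), body clear of the lever. Lower and grip.

Emit:
{"name": "arm_command", "arguments": {"plan": [[[0,0,10,0,0,0,-0.28],[0,0,20,0,0,0,-0.28],[0,0,28,0,0,0,-0.28],[0,0,34,0,0,0,-0.28],[0,0,34,0,0,0,-0.28]]]}}

```text
time_s: 14.4
ee_pos: [0.5222, -0.0319, 0.0214]
eef_rot: [3.142, 0.002, -0.145]
force: [-0.0, -0.3, 1.0]
grip_width: 0.0601
grip_force: 0.0
```

Emit:
{"name": "arm_command", "arguments": {"plan": [[[0,0,0,0,0,0,0],[0,0,0,0,0,0,0.2],[0,0,0,0,0,0,0.3],[0,0,0,0,0,0,0.5],[0,0,0,0,0,0,0.5],[0,0,0,0,0,0,0.5]]], "squeeze": 30}}

```text
time_s: 15.0
ee_pos: [0.5232, -0.0305, 0.023]
eef_rot: [-3.139, -0.001, -0.145]
force: [2.4, 12.3, 2.6]
grip_width: 0.0359
grip_force: 30.0
```

Emit:
{"name": "arm_command", "arguments": {"plan": [[[0,-1,0,0,0,0,0.6],[0,-2,0,0,0,0,0.6],[0,-2,0,0,0,0,0.6]]]}}

```text
time_s: 15.3
ee_pos: [0.5233, -0.0301, 0.0229]
eef_rot: [3.141, -0.001, -0.145]
force: [-1.4, 0.3, 5.3]
grip_width: 0.0358
grip_force: 30.0
```

Emit:
{"name": "arm_command", "arguments": {"plan": [[[0,-2,-3,0,0,0,0.6],[0,-2,-8,0,0,0,0.6],[0,-2,-15,0,0,0,0.6],[0,-2,-25,0,0,0,0.6],[0,-2,-37,0,0,0,0.6],[0,-2,-50,0,0,0,0.6],[0,-2,-65,0,0,0,0.6],[0,-2,-80,0,0,0,0.6],[0,-2,-95,0,0,0,0.6],[0,-2,-108,0,0,0,0.6],[0,-2,-118,0,0,0,0.6],[0,-2,-124,0,0,0,0.6]]]}}

```text
time_s: 16.5
ee_pos: [0.5235, -0.0281, 0.1476]
eef_rot: [-3.142, -0.001, -0.145]
force: [-0.8, 0.1, -2.4]
grip_width: 0.036
grip_force: 30.0
```

Emit:
{"name": "arm_command", "arguments": {"plan": [[[0,0,0,0,0,0,0.6],[0,0,0,0,0,0,0.6],[0,0,0,0,0,0,0.6],[0,0,0,0,0,0,0.6],[0,0,0,0,0,0,0.6],[0,0,0,0,0,0,0.6]]]}}

```text
time_s: 17.1
ee_pos: [0.5232, -0.028, 0.1463]
eef_rot: [-3.142, 0.0, -0.145]
force: [0.4, 0.5, -1.8]
grip_width: 0.0357
grip_force: 30.0
```

Run:
```python
from h import *
p,d=cams.camera("side");cv2.imwrite("pics/s5.png",cv2.resize(p[130:380,220:450],None,fx=2.4,fy=2.4,interpolation=2))
o=ctrl.get_obs();print(o["time_s"],o["ee_pos"],o["force"],o["grip_width"],o["grip_force"])
```

```text
17.15 [ 0.52324438 -0.02803703  0.14632429] [-0.7977177   0.66582111 -2.41327703] 0.035958112940234654 29.985246062278748
```

View pics/s5.png

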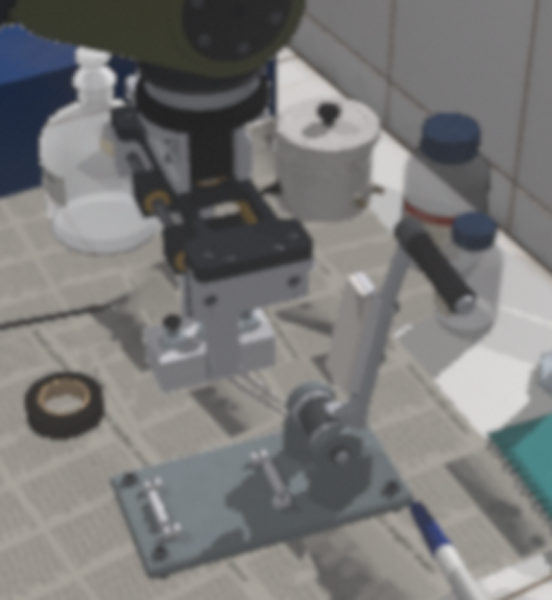

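The block hangs level in the fingers at (210,345), underside at about 0.139 m. The nest is empty, the lever is at rest, and the bystanders in view are where they were.

```bash
python3 -c "
from station import ctrl
print(ctrl.hand_in())"
```

```text
the job is handed in; nothing more can be done
None
```

I pressed all three stoppers home, eased the lever back to its rest, and handed in while holding the vial block level and still, its underside about 12 cm above the nest; the hand-in returned no verdict.

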